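# Fit the missing hob knob and hold it pressed in

## Task

One knob has come off the gas hob on the shop counter. Pick up the loose knob, turn it so that the D-shaped hole under it matches the bare valve spindle, and push it fully home on the spindle; then keep pressing so that knob and spindle go right down against the spring, as when lighting the burner, and finish with the gripper still holding the knob pressed in. Do not press the other knob and leave the mug, the carton and the screwdriver where they are.

Things in the scene. Friction and masses are not known exactly. Their poses are not given: they have to be found in the camera images.
- knob: The loose hob knob: black plastic, about 50 g, standing right way up on the counter. Origin: centre of its underside; z up, x towards its pointer. Round skirt 46 mm across, 9 mm high; on it a bar grip along x, 42 mm long, 18 mm wide (y), from 9 to 30 mm above the underside. A white pointer line runs on the bar's top from the middle to its +x end and down that end.
- knob_hole (a point): Centre of the mouth of the loose knob's hole, at the knob's origin, axes as the knob's. The hole opens downward on the axis: blind, 16 mm deep, D-shaped, 10.8 mm across, its flat towards the pointer (+x), 0.9 mm from the axis; the first 3 mm are round, flared to 14.4 mm, so the flat meets the spindle's only 3 mm in, with a 0.8 mm chamfer.
- knob_pointer (a point): Pointer tip of the loose knob: the top edge of the bar's +x end, 21 mm along x and 30 mm above the knob's origin.
- spindle_tip (a point): Axis of the bare valve spindle at its upper end; z up, x towards its flat. Upright aluminium pin, D-shaped, 10 mm across, flat 0.5 mm from the axis, round of the tip chamfered 0.7 mm; it does not turn. At rest it stands 22 mm above a flat steel bezel 54 mm across. Knob fully home: its end meets the hole's end, knob origin 16 mm below this point, 6 mm above the bezel. Which valve is bare (left or right) varies.
- off_mark (a point): Centre of the white off mark printed on the glass, a radial dash 14 by 4 mm, 38 mm from the bare spindle's axis. The spindle's flat faces it, so a rightly fitted knob has its pointer towards this mark.
- spindle (a joint): How far the bare spindle is pushed in (m): 0 at rest, 0.004 at its lower stop. Its spring holds it up with 5 N at rest and takes 11 N at the stop.
- hob: Gas hob, fixed on the counter: black glass top, x -55 to 455 mm, y -150 to 150 mm, 70 mm above the counter, on a steel case. Origin: on the counter midway between its two valves, x from the user's side to the rear. Valves at x = 0, y = 60 and -60 mm, spindles upright. Behind them two burners with iron pan supports, from x = 82 mm on, up to 114 mm above the counter.
- fitted_knob_top (a point): Centre of the top of the other knob, the same as the loose one, already fitted on the hob's other valve; its top is 108 mm above the counter.
- fitted_knob (a joint): How far the other knob is pushed in (m): 0 at rest, 0.004 at its stop. It must not be pressed.
- mug: Bystander: blue mug, 80 mm across, 92 mm high, handle to its +y. Origin: centre of its underside.
- carton: Bystander: small cardboard carton, 85 mm (x) by 62 mm (y), 52 mm high. Origin: centre of its underside.
- screwdriver: Bystander: screwdriver with a green handle, 190 mm long, lying along its x, handle to -x. Origin: under its middle, on the counter.
Things that resemble listed ones, but are neither listed nor needed, are in the scene too. Leave any green or purple look-alike of the knob alone.

How it is judged:
On the way, in this order (a step that is already met when the one before it is completed fails the run):
1. the knob is picked up off the counter (height (world z) of knob above 0.03 m and contact force between the fingers and knob above 0.5 N), for 0.2 s.
2. the knob is fully home on the bare spindle, flat to flat (z of knob in the frame of spindle_tip below -0.0145 m and horizontal distance between knob and spindle_tip below 0.002 m and angle between the x axis of knob and the x axis of spindle_tip, either way round below 0.25 rad and x of knob_pointer in the frame of spindle_tip above 0.015 m), for 0.2 s.
At the end, for the whole second after the job is handed in: The knob is on the bare spindle, within 1.5 mm of fully home, axes within 2 mm, flat to flat (pointer to the off mark, within 0.25 rad), upright within 0.1 rad; the fingers keep it pressed in (over 2 N on the knob) with the spindle over 3 mm down of its 4 mm (all of step 2 and angle between knob's own z axis and vertical below 0.1 rad and value of joint spindle above 0.003 m and contact force between the fingers and knob above 2 N); the arm keeps its last pose, push and grip.
It fails at once if the other knob is pressed in (value of joint fitted_knob above 0.0015 m).
It fails at once if the mug is moved more than 3 cm (distance of mug from where it was at the start of the episode above 0.03 m).
It fails at once if the carton is moved more than 3 cm (distance of carton from where it was at the start of the episode above 0.03 m).
It fails at once if the screwdriver is moved more than 3 cm (distance of screwdriver from where it was at the start of the episode above 0.03 m).
It also fails if it takes over 42 s, if anything falls off the work surface, if the arm or the gripper's body presses on something with over 40 N, if the wrist force passes 120 N, or if a joint passes its speed limit or range.

## Robot

A 6-joint arm with a two-finger parallel gripper is mounted at the origin on the work surface. World frame = base frame: x ahead of the robot, y to its left, z up, the work surface at z = 0. Lengths are in m, angles in rad, forces in N, time in s.
With the tool pointing down it reaches from about 0.3 to 0.875 m from the base axis. Payload 6.4 kg.
Tool frame: the origin (TCP) lies between the finger pads; the fingertips stand tip_extent ahead of it and the grasp point (between the pads) lies 5 mm behind it (tip_extent is the distance from the TCP to the fingertips, in m); z points along the fingers, y is the direction in which the jaws open and shut (so a half turn about z gives the same grasp; the last joint's range is limited). The gripper opens to 85 mm and grips with 20 to 120 N. Pads are 22 mm wide; open, the fingers measure 114 mm over their backs; the gripper's body (76 mm by 85 mm) begins 54 mm behind the grasp point. The pads swing forward as they close: fully open they stand 13 mm farther back than shut.
Start: joints at [-1.382, 0.181, 1.607, -0, 1.354, -0.206], TCP at [0.221, -0.531, 0.245] pointing down, gripper open.
Joint ranges: [-2.99, 2.99], [-0.89, 2.07], [0.3, 2.58], [-1.14, 4.28], [0, 2.63], [-3.12, 3.12]. Speed limits (rad/s): [2.57, 2.57, 3.01, 3.14, 3.14, 3.14].

## Interface

Orientations are given as a unit quaternion [w, x, y, z].
In Python, from bench import * gives the robot as it stands.
- The arm moves only by the shell command python3 -m jog 'ROWS'. ROWS is JSON, a list of rows, each a list of 3 entries, a list of its own where there are three numbers: the shift along the tool's x, y, z in mm, then the turn, a rotation vector about the tool's x, y, z in rad, then the opening, from 0 (shut) to 1 (fully open). A call has 1 to 20 rows; each row is the pose to reach, as a shift and turn from the pose measured when the call began, along the tool's axes at that moment; what a row does not reach only later rows make up. A row lasts 1/12 s, in which the tool goes at most 41.7 mm and 7.16 degrees, less where a joint would pass 70% of its speed; a pose out of reach is approached as far as the arm can. A call with a gripper value outside its range is refused whole. The fingers move at their own pace and stop on an object; the grip force is fixed at half the most. Time passes only in rows, so rows that repeat a pose let the fingers close. It gives the time, the measured TCP pose, the force and the opening at its end, in the units of the state.
- get_obs(): the state, without advancing time (a new reading comes with each control period).
- camera(name): name is "scene" or "top"; returns (picture, depth): 384x512x3 uint8, red, green, blue; 384x512 float32, m along the optical axis (not along the pixel's ray), 0 where there is no reading.
- get_calibration(name): a dict with "fx", "fy", "cx", "cy" (pixels), "k1" (the pictures are not rectified: a ray, as slopes to the right and down, at radius r is drawn at 1 + k1 r^2 times it, then the intrinsics apply), "world_from_camera" (4x4, takes a point from camera to world coordinates). Camera axes: x right, y down, z forward; pixel columns grow to the right and rows downward; lengths in m; the calibration is good to about 2 mm. A picture is of the moment at which its call begins. get_calibration takes no time and is no camera call.
- hand_in(): hands the job in, once; it reports no verdict.
The state is a dict: "time_s": time; "q": joint angles; "dq": joint speeds; "joint_efforts": joint torques, N m; "eef_pos": TCP position; "eef_rot": TCP orientation; "wrist_force": force on the tool from outside, world axes, zero at the start; "torque": the same for the moment, N m; "opening": opening from 0.0 (shut) to 1.0 (fully open).
Only numpy, scipy, OpenCV 4.12 (cv2) and the standard library are available. Lean on these libraries where they do the work, as an engineer would, in place of code of your own. Each camera call takes 0.05 s, during which the arm holds its last target.

## Working session

There is one attempt and no reset: what is moved stays moved. The work goes in short steps, Python scripts to look and compute and a shell command to move; the robot and the scene stay as the last step left them, time stands still between calls to the robot, and variables do not carry over. Pictures are saved under pics/ and viewed, and the job is handed in when it is done.

```bash
ls; mkdir -p pics; python3 - <<'E'
from bench import *
import cv2,numpy as np
print(get_obs())
for n in ("scene","top"):
    p,d=camera(n); cv2.imwrite(f"pics/{n}0.png",p[:,:,::-1]); np.savez(f"{n}0.npz",p=p,d=d); print(n,get_calibration(n))
E
```

```text
pics
{'time_s': 0.0, 'q': array([-1.38228069e+00,  1.81565606e-01,  1.60803680e+00,  1.77039579e-05,
        1.35381217e+00, -2.06272570e-01]), 'dq': array([ 0.00050987,  0.00188755, -0.00083717, -0.00028669, -0.00053906,
        0.00135351]), 'joint_efforts': array([ 1.23802161e-03, -4.44873405e+01, -3.51331615e+01, -3.19274577e-04,
        8.88602750e-03,  1.44870347e-05]), 'eef_pos': array([ 0.22108329, -0.53020623,  0.24435642]), 'eef_rot': array([-9.10845099e-04,  9.80580930e-01,  1.96112749e-01,  1.67301323e-05]), 'wrist_force': array([ 0.15904905, -0.52679464,  0.15602226]), 'torque': array([-0.02238492,  0.06210219, -0.00650242]), 'opening': 1.0014142260130436}
scene {'fx': 361.3241167725803, 'fy': 361.3241167725803, 'cx': 258.60211132168143, 'cy': 193.9909029713135, 'k1': 0.013043141451433345, 'world_from_camera': array([[-0.39375461,  0.77042281, -0.50140403,  1.07370701],
       [ 0.91920673,  0.32761903, -0.21845998,  0.25021927],
       [-0.00403705, -0.54691358, -0.83717933,  0.95882467],
       [ 0.        ,  0.        ,  0.        ,  1.        ]])}
top {'fx': 387.9082201124714, 'fy': 387.9082201124714, 'cx': 255.7539485693337, 'cy': 193.87215049112135, 'k1': -0.046348638834056904, 'world_from_camera': array([[-0.01495788, -0.99062841,  0.1357631 ,  0.34624596],
       [-0.99988671,  0.01459119, -0.00369568,  0.02131019],
       [ 0.0016801 , -0.135803  , -0.99073444,  1.45593253],
       [ 0.        ,  0.        ,  0.        ,  1.        ]])}
```

View pics/scene0.png

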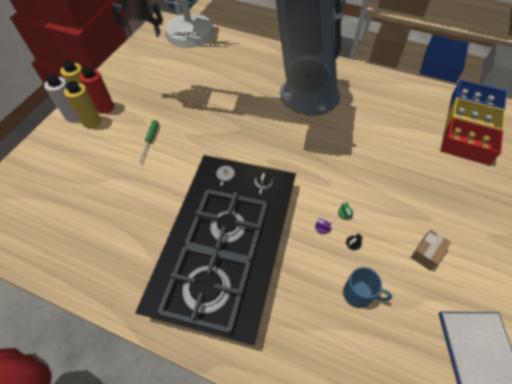

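View pics/top0.png

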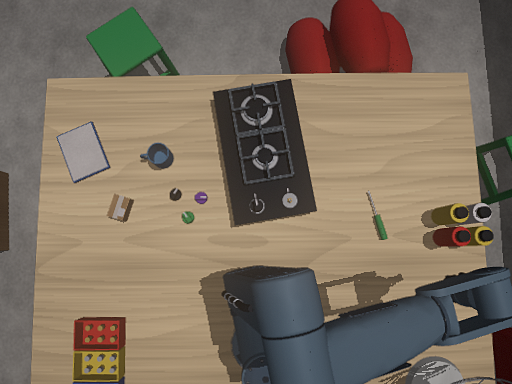

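The top view shows three knob look-alikes: black (175,194), purple (201,198) and green (188,217). The black one fits the description. The two valves are at (258,204) and (290,200). I'll enlarge both areas to confirm.

```bash
python3 - <<'E'
import cv2,numpy as np
t=np.load("top0.npz")["p"][:,:,::-1]; s=np.load("scene0.npz")["p"][:,:,::-1]
f=lambda im,x,y,w,h:cv2.resize(im[y:y+h,x:x+w],(400,300),interpolation=cv2.INTER_CUBIC)
a=np.vstack([np.hstack([f(t,238,180,80,60),f(t,160,180,60,45)]),np.hstack([f(s,205,155,80,60),f(s,310,195,68,51)])])
cv2.imwrite("pics/crop0.png",a)
E
```

```text
(no output)
```

View pics/crop0.png

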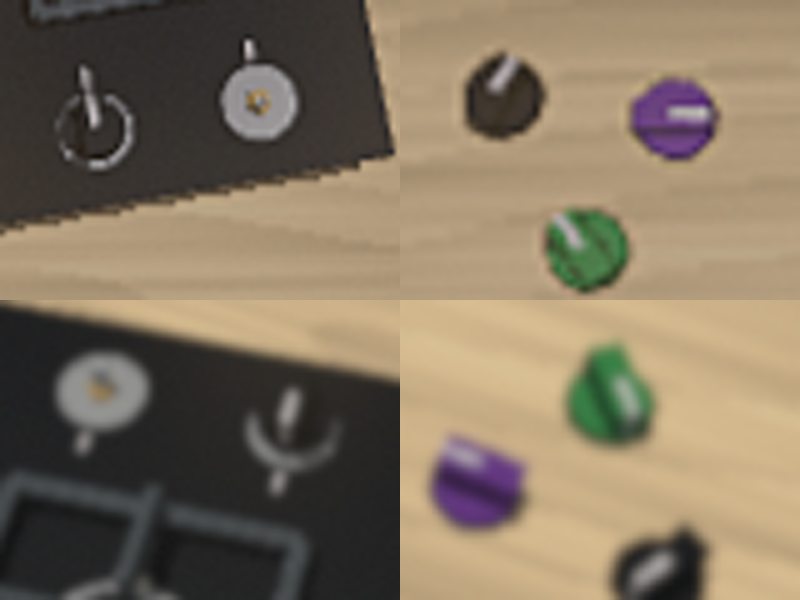

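The crop confirms that the loose knob is the black one, top (175,194) and scene (354,242). The bare valve is the one with the brass pin on the grey bezel, top (290,200) and scene (226,174), and its off mark is at top (288,190). Next I measure.

```bash
cat > h.py <<'E'
from bench import *
import cv2,numpy as np
def ray(n,uv):
    c=get_calibration(n); K=np.array([[c['fx'],0,c['cx']],[0,c['fy'],c['cy']],[0,0,1]])
    x=cv2.undistortPoints(np.array([[uv]],float),K,np.array([c['k1'],0,0,0,0]))[0,0]
    T=c['world_from_camera']; return T[:3,3],T[:3,:3]@np.array([x[0],x[1],1])
def onz(n,uv,z):
    o,d=ray(n,uv); return o+d*(z-o[2])/d[2]
def tri(a,b):
    o1,d1=ray('top',a);o2,d2=ray('scene',b)
    d1=d1/np.linalg.norm(d1);d2=d2/np.linalg.norm(d2)
    s=np.linalg.lstsq(np.c_[d1,-d2],o2-o1,rcond=None)[0]
    p,q=o1+s[0]*d1,o2+s[1]*d2; return (p+q)/2,np.linalg.norm(p-q)
def proj(n,P):
    c=get_calibration(n);T=c['world_from_camera'];p=T[:3,:3].T@(np.array(P)-T[:3,3]);x=p[:2]/p[2];x=x*(1+c['k1']*(x@x))
    return x*[c['fx'],c['fy']]+[c['cx'],c['cy']]
E
python3 - <<'E'
from h import *
import bench
print([k for k in dir(bench) if 'tip' in k.lower()], getattr(bench,'tip_extent',None))
for n,bx in (('top',dict(knob=(165,184,20,20),spi=(280,190,20,20),mark=(282,182,12,12))),('scene',dict(knob=(342,230,26,24),spi=(212,162,28,26),mark=(212,180,20,12)))):
    z=np.load(n+'0.npz');p=z['p'].astype(int);g=p.sum(2)/3;d=z['d']
    for k,(x,y,w,h) in bx.items():
        print(n,k,x,y); print(g[y:y+h,x:x+w].astype(int))
E
```

```text
['tip_extent'] 0.014
top knob 165 184
[[138 139 138 138 139 140 140 140 140 140 140 141 142 141 141 142 141 141
  142 143]
 [141 141 141 141 142 141 142 142 143 143 142 143 143 143 143 143 142 143
  143 144]
 [143 144 143 144 142 145 145 144 146 148 148 146 145 145 146 145 146 145
  146 146]
 [145 146 146 146 147 146 148 151 155 137 127 146 151 149 149 149 148 148
  148 149]
 [147 148 148 149 149 151 155 138 118  87  78 150 145 145 156 153 151 150
  151 151]
 [152 151 151 153 155 160 147 100  53  36 103 158 122  91 132 155 158 155
  155 155]
 [155 153 154 157 161 143  96  57  39  75 159 152  79  33  69 129 157 159
  157 153]
 [155 154 155 158 155 111  44  45  55 147 167 114  48  42  38  75 142 155
  152 146]
 [153 152 154 158 131  70  46  48 116 169 136  60  46  45  47  44 117 149
  150 148]
 [151 150 152 158 121  40  50  49  94 121  89  45  44  51  53  43  87 146
  157 155]
 [152 153 154 162 123  42  52  52  51  58  58  46  50  55  54  45  74 145
  161 156]
 [152 153 154 162 124  41  52  54  54  53  51  47  52  55  53  41  98 148
  158 155]
 [155 156 157 164 126  41  52  56  57  53 
[... 9022 characters left out ...]
  33  35
   35  35]
 [ 34  33  34  34  34  34  38  56  91 113  97  63  40  35  33  35  36  35
   35  35]
 [ 34  34  34  34  33  34  36  49  72  84  70  48  36  34  35  35  34  35
   36  35]
 [ 34  33  34  33  34  34  35  39  48  53  45  37  36  35  34  35  35  35
   34  35]
 [ 35  34  33  35  34  34  35  35  36  36  37  34  34  35  35  34  35  35
   36  34]
 [ 36  35  35  34  34  34  34  34  35  35  35  34  34  34  36  35  35  34
   35  36]
 [ 46  43  42  39  37  36  36  35  35  34  34  35  35  36  34  36  35  35
   35  36]
 [ 61  58  56  52  48  46  44  41  39  37  36  36  35  35  36  34  34  35
   36  35]
 [ 73  71  69  67  65  63  60  55  51  47  47  44  42  40  37  37  36  36
   36  36]]
```

```bash
cat > m.py <<'E'
from h import *
from scipy.optimize import least_squares
def contour(g,box,thr,dark=False,S=8):
    x,y,w,h=box; c=cv2.resize(g[y:y+h,x:x+w].astype(np.float32),None,fx=S,fy=S,interpolation=cv2.INTER_CUBIC)
    m=((c<thr) if dark else (c>thr)).astype(np.uint8)
    cs,_=cv2.findContours(m,cv2.RETR_EXTERNAL,cv2.CHAIN_APPROX_NONE)
    k=max(cs,key=cv2.contourArea)[:,0,:].astype(float)
    return (k+.5)/S-.5+[x,y]
def circ(P,R=None):
    f=(lambda v:np.hypot(P[:,0]-v[0],P[:,1]-v[1])-(R or v[2]))
    v0=[*P[:,:2].mean(0)]+([] if R else [.025])
    r=least_squares(f,v0,loss='soft_l1',f_scale=.0007); return r.x,np.std(r.fun)
def bgr(n,t): return np.load(f"{n}{t}.npz")['p'].astype(float)
def wc(g,box,lo):
    x,y,w,h=box; c=np.clip(g[y:y+h,x:x+w]-lo,0,None); m=cv2.moments(c.astype(np.float32))
    ang=.5*np.arctan2(2*m['mu11'],m['mu20']-m['mu02']); return np.array([m['m10']/m['m00']+x,m['m01']/m['m00']+y]),ang
E
python3 - <<'E'
from m import *
for n,B,K in (('top',(280,191,20,20),(165,184,20,20)),('scene',(212,162,28,22),(340,228,28,26))):
    g=bgr(n,0).mean(2)
    c=contour(g,B,95); P=np.array([onz(n,u,.072) for u in c]); 
    print(n,'bezel',circ(P),circ(P,.027))
    c=contour(g,K,100,True)
    for z in (0,.009):
        P=np.array([onz(n,u,z) for u in c]); print(n,'knob',z,circ(P),circ(P,.023))
mt,_=wc(bgr('top',0).mean(2),(285,187,7,5),60); ms,_=wc(bgr('scene',0).mean(2),(217,181,8,7),60)
print('mark',mt,ms,onz('top',mt,.07),onz('scene',ms,.07))
# pointer line: bar top z=.03, low saturation bright
g=bgr('top',0)
sub=g[184:204,165:185]; g2=g.mean(2).copy()
yy,xx=np.mgrid[0:384,0:512]; cm=(np.hypot(xx-174.8,yy-193.5)<8.0)
sat=g.max(2)-g.min(2)
print(sat[186:196,170:180].astype(int))
E
```

```text
top bezel (array([ 0.51203021, -0.10459284,  0.02701136]), np.float64(0.0003951397709235128)) (array([ 0.51202999, -0.10459379]), np.float64(0.0003951171992654604))
top knob 0 (array([0.54779067, 0.32203391, 0.02263636]), np.float64(0.004893112177798299)) (array([0.54792665, 0.32196953]), np.float64(0.004919604860593995))
top knob 0.009 (array([0.54654304, 0.32017469, 0.0224955 ]), np.float64(0.004862439367994782)) (array([0.54669147, 0.3200916 ]), np.float64(0.004890394871354254))
scene bezel (array([ 0.51164281, -0.10610709,  0.02771698]), np.float64(0.003700861959121887)) (array([ 0.51175308, -0.10601668]), np.float64(0.0036647957358813205))
scene knob 0 (array([0.54529102, 0.32042181, 0.02321436]), np.float64(0.0034541238398029255)) (array([0.54538109, 0.32035255]), np.float64(0.0034887738660652596))
scene knob 0.009 (array([0.55024666, 0.3197642 , 0.02299865]), np.float64(0.0034202420468281737)) (array([0.55024599, 0.31976467]), np.float64(0.0034199939793593034))
mark [287.37279843 189.45254402] [221.42485079 182.7211069 ] [ 0.55059934 -0.09834417  0.07      ] [ 0.54789705 -0.10027741  0.07      ]
[[51 51 52 51 53 52 54 53 52 51]
 [52 52 52 54 51 48 54 55 54 53]
 [52 54 52 46 36 26 28 36 55 56]
 [55 54 38 21 15  6  8 12 40 50]
 [52 36 19 15  9  8  7  7 14 31]
 [42 14 16 12  9  7  7 17 18 15]
 [26 14 17  9  8  8 14 20 22 17]
 [12 15 18 11  8 11 20 22 19 15]
 [11 16 17 17 15 16 21 21 18 16]
 [12 17 18 18 17 19 21 18 17 16]]
```

```bash
python3 - <<'E'
from m import *
for n,K in (('top',(163,182,24,24)),('scene',(338,226,32,30))):
    p=bgr(n,0); sat=p.max(2)-p.min(2); print(n,'bg sat',np.median(sat[K[1]:K[1]+3,K[0]:K[0]+20]))
    c=contour(np.where(p.mean(2)>190,sat,sat),K,30,True)
    for z in (0,.009):
        P=np.array([onz(n,u,z) for u in c]); v,_=circ(P,.023); r=np.hypot(*(P[:,:2]-v).T)-.023
        a=np.arctan2(*(P[:,:2]-v).T[::-1]); 
        print(n,z,v,circ(P)[0],[(int(np.degrees(x)),round(1e3*np.median(r[abs(a-x)<.2]),1)) for x in np.arange(-3,3.1,.5)])
# white line, within the knob mask
p=bgr('top',0);g=p.mean(2);sat=p.max(2)-p.min(2)
for n,box in (('top',(170,185,9,10)),('scene',(346,236,14,11))):
    p=bgr(n,0);g=p.mean(2);sat=p.max(2)-p.min(2)
    w=np.clip(g-70,0,100)*(sat<24)
    x,y,W,H=box; 
    ys,xs=np.mgrid[y:y+H,x:x+W]; ww=w[y:y+H,x:x+W]; print(ww.astype(int))
    c=cv2.moments(ww.astype(np.float32)); ce=np.array([c['m10'],c['m01']])/c['m00']+[x,y]
    a=.5*np.arctan2(2*c['mu11'],c['mu20']-c['mu02']); d=np.array([np.cos(a),np.sin(a)])
    A=onz(n,ce-3*d,.03);B=onz(n,ce+3*d,.03); print(n,ce,onz(n,ce,.03),'yaw mod pi',np.degrees(np.arctan2(*(B-A)[1::-1])))
# hob long edges in top: glass at z=.07
p=bgr('top',0);sat=p.max(2)-p.min(2)
c=contour(sat,(205,70,125,170),25,True); P=np.array([onz('top',u,.07) for u in c])[:,:2].astype(np.float32)
r=cv2.minAreaRect(P); print(r)
E
```

```text
top bg sat 50.0
top 0 [0.54940619 0.32243495] [0.54907882 0.32218429 0.02213939] [(-171, np.float64(-0.9)), (-143, np.float64(-0.7)), (-114, np.float64(-0.6)), (-85, np.float64(-0.5)), (-57, np.float64(-1.1)), (-28, np.float64(-1.3)), (0, np.float64(0.6)), (28, np.float64(-1.2)), (57, np.float64(-1.8)), (85, np.float64(-2.3)), (114, np.float64(-0.7)), (143, np.float64(-0.0)), (171, np.float64(-0.1))]
top 0.009 [0.54821327 0.32060104] [0.54782557 0.32032427 0.02200281] [(-171, np.float64(-1.0)), (-143, np.float64(-0.8)), (-114, np.float64(-0.8)), (-85, np.float64(-0.6)), (-57, np.float64(-1.2)), (-28, np.float64(-1.5)), (0, np.float64(0.4)), (28, np.float64(-1.4)), (57, np.float64(-2.0)), (85, np.float64(-2.5)), (114, np.float64(-0.8)), (143, np.float64(-0.1)), (171, np.float64(-0.2))]
scene bg sat 66.0Traceback (most recent call last):
  File "<stdin>", line 6, in <module>
  File "h.py", line 8, in onz
    o,d=ray(n,uv); return o+d*(z-o[2])/d[2]
        ~~~^^^^^^
  File "h.py", line 4, in ray
    c=get_calibration(n); K=np.array([[c['fx'],0,c['cx']],[0,c['fy'],c['cy']],[0,0,1]])
ValueError: time passes only in moves, steps and waits
```

```bash
python3 - <<'E'
from bench import *
import numpy as np
for n in ('top','scene'): np.save(f'cal_{n}.npy',get_calibration(n),allow_pickle=True)
E
sed -i '2a _C={n:np.load(f"cal_{n}.npy",allow_pickle=True).item() for n in ("top","scene")}\ndef get_calibration(n): return _C[n]' h.py
cat > knob.py <<'E'
from m import *
for n,K in (('scene',(338,226,32,30)),):
    p=bgr(n,0); sat=p.max(2)-p.min(2)
    c=contour(sat,K,40,True)
    for z in (0,.009):
        P=np.array([onz(n,u,z) for u in c]); v,_=circ(P,.023)
        print(n,z,v,circ(P)[0])
for n,box in (('top',(170,185,9,10)),('scene',(346,236,14,11))):
    p=bgr(n,0);g=p.mean(2);sat=p.max(2)-p.min(2)
    w=np.clip(g-70,0,100)*(sat<24)
    x,y,W,H=box; ww=w[y:y+H,x:x+W]; print(ww.astype(int))
    c=cv2.moments(ww.astype(np.float32)); ce=np.array([c['m10'],c['m01']])/c['m00']+[x,y]
    a=.5*np.arctan2(2*c['mu11'],c['mu20']-c['mu02']); d=np.array([np.cos(a),np.sin(a)])
    A=onz(n,ce-3*d,.03);B=onz(n,ce+3*d,.03); print(n,ce,onz(n,ce,.03),'yaw mod pi',np.degrees(np.arctan2(*(B-A)[1::-1])))
p=bgr('top',0);sat=p.max(2)-p.min(2)
c=contour(sat,(205,70,125,170),25,True); P=np.array([onz('top',u,.07) for u in c])[:,:2].astype(np.float32)
print(cv2.minAreaRect(P))
E
python3 knob.py
```

```text
scene 0 [0.54542922 0.32017013] [0.5452331  0.32038905 0.02363507]
scene 0.009 [0.55034933 0.31957715] [0.55018919 0.31973161 0.02341526]
[[ 0  0  0  0  0  0  0  0  0]
 [ 0  0  0  0  0  0  0  0  0]
 [ 0  0  0  0  0  0  0  0  0]
 [ 0  0  0  0  0  0  0  0  0]
 [ 0  0  0  0  0 33 88 52  0]
 [ 0  0  0  0  5 89 82  9  0]
 [ 0  0  0  0 77 97 44  0  0]
 [ 0  0  0 46 99 66  0  0  0]
 [ 0  0  0 24 51 19  0  0  0]
 [ 0  0  0  0  0  0  0  0  0]]
top [174.95935265 190.84983064] [0.55742101 0.31638649 0.03      ] yaw mod pi -37.06200521578935
[[ 0  0  0  0  0  0  1  3  5  0  0  0  0  0]
 [ 0  0  0  1  0  0  0  0  8  3  0  0  0  0]
 [ 0  0  0  0  0  0  3 33 50 39  8  0  0  0]
 [ 0  0  0  0  0  9 41 70 78 58 18  0  0  0]
 [ 0  0  0  0 18 47 71 84 77 47  7  0  0  0]
 [ 0  0  0 11 50 71 76 68 46 14  0  0  0  0]
 [ 0  0  0 23 58 68 53 30  4  0  0  0  0  0]
 [ 0  0  0 19 39 36 15  0  0  0  0  0  0  0]
 [ 0  0  0 11 12  0  0  0  0  0  0  0  0  0]
 [ 0  0  0  2  0  0  0  0  0  0  0  0  0  0]
 [ 0  0  3  0  0  0  0  0  0  0  0  0  0  0]]
scene [352.42964935 240.43142477] [0.55775773 0.31364987 0.03      ] yaw mod pi 151.95185900727913
((0.7018929123878479, -0.01288171112537384), (0.5181993246078491, 0.3009553551673889), 9.144173622131348)
```

```bash
cat > go.py <<'E'
import sys
from h import *
from scipy.spatial.transform import Rotation as R
def rel(P,phi):
    o=get_obs(); w,x,y,z=o['eef_rot']; r=R.from_quat([x,y,z,w]); a=np.radians(phi)
    t=R.from_matrix(np.array([[np.cos(a),np.sin(a),0],[np.sin(a),-np.cos(a),0],[0,0,-1]]))
    m=r.as_matrix(); print('t',round(o['time_s'],2),'pos',o['eef_pos'].round(4),'phi',np.degrees(np.arctan2(m[1,0],m[0,0])).round(2),'q',o['q'].round(3),'F',o['wrist_force'].round(2),'open',round(o['opening'],3))
    print('shift',(r.inv().apply(np.array(P)-o['eef_pos'])*1e3).round(1).tolist(),'turn',(r.inv()*t).as_rotvec().round(4).tolist())
if __name__=='__main__':
    v=[float(k) for k in sys.argv[1:]]; rel(v[:3],v[3])
E
python3 go.py 0.548 0.3205 0.11 -32; python3 go.py .45 .1 .2445 -32
```

```text
t 0.1 pos [ 0.2211 -0.5303  0.2445] phi 22.62 q [-1.382  0.181  1.608 -0.     1.354 -0.206] F [-0.08  0.5  -0.65] open 1.0
shift [629.0, -659.4, 135.7] turn [-0.0016, 0.0005, 0.9533]
t 0.1 pos [ 0.2211 -0.5303  0.2445] phi 22.62 q [-1.382  0.181  1.608 -0.     1.354 -0.206] F [-0.08  0.5  -0.65] open 1.0
shift [453.8, -493.8, 0.9] turn [-0.0016, 0.0005, 0.9533]
```

```bash
R='[[454,-494,1],[0,0,0.953],0.55]'; python3 -m jog '[[[454,-494,1],[0,0,0.953],0.55],[[454,-494,1],[0,0,0.953],0.55],[[454,-494,1],[0,0,0.953],0.55],[[454,-494,1],[0,0,0.953],0.55],[[454,-494,1],[0,0,0.953],0.55],[[454,-494,1],[0,0,0.953],0.55],[[454,-494,1],[0,0,0.953],0.55],[[454,-494,1],[0,0,0.953],0.55],[[454,-494,1],[0,0,0.953],0.55],[[454,-494,1],[0,0,0.953],0.55],[[454,-494,1],[0,0,0.953],0.55],[[454,-494,1],[0,0,0.953],0.55],[[454,-494,1],[0,0,0.953],0.55],[[454,-494,1],[0,0,0.953],0.55],[[454,-494,1],[0,0,0.953],0.55],[[454,-494,1],[0,0,0.953],0.55],[[454,-494,1],[0,0,0.953],0.55],[[454,-494,1],[0,0,0.953],0.55]]'; python3 go.py 0.548 0.3205 0.09 -32
```

```text
time_s: 1.6
eef_pos: [0.4504, 0.1037, 0.244]
eef_rot: [-0.001, 0.962, -0.273, -0.001]
wrist_force: [0.5, 0.5, 0.5]
opening: 0.549
t 1.6 pos [0.4504 0.1037 0.244 ] phi -31.7 q [-0.033 -0.078  1.88   0.003  1.34   2.09 ] F [0.47 0.48 0.45] open 0.549
shift [-30.5, -235.5, 154.5] turn [-0.0017, 0.0021, 0.0052]
```

```bash
python3 -m jog '[[[-30.5,-235.5,60],[-0.002,0.002,0.005],0.55],[[-30.5,-235.5,100],[-0.002,0.002,0.005],0.55],[[-30.5,-235.5,154.5],[-0.002,0.002,0.005],0.55],[[-30.5,-235.5,154.5],[-0.002,0.002,0.005],0.55],[[-30.5,-235.5,154.5],[-0.002,0.002,0.005],0.55],[[-30.5,-235.5,154.5],[-0.002,0.002,0.005],0.55],[[-30.5,-235.5,154.5],[-0.002,0.002,0.005],0.55],[[-30.5,-235.5,154.5],[-0.002,0.002,0.005],0.55],[[-30.5,-235.5,154.5],[-0.002,0.002,0.005],0.55]]'; python3 go.py 0.548 0.3205 0.026 -32
python3 - <<'E'
from h import *
o=[]
for n,(x,y) in (("scene",(354,242)),("top",(175,194))):
    p,d=camera(n); np.savez(f"{n}1.npz",p=p,d=d); o.append(cv2.resize(p[y-37:y+38,x-50:x+50,::-1],(400,300),interpolation=cv2.INTER_CUBIC))
cv2.imwrite("pics/c1.png",np.hstack(o))
E
```

```text
time_s: 2.35
eef_pos: [0.5461, 0.32, 0.086]
eef_rot: [0.002, 0.961, -0.275, -0.003]
wrist_force: [-0.0, -0.7, 0.1]
opening: 0.553
t 2.35 pos [0.5461 0.32   0.086 ] phi -31.91 q [ 0.343  0.486  1.556 -0.     1.106  2.471] F [-0.03 -0.71  0.06] open 0.553
shift [1.6, -1.8, 59.9] turn [0.0061, 0.0043, 0.0016]
```

View pics/c1.png

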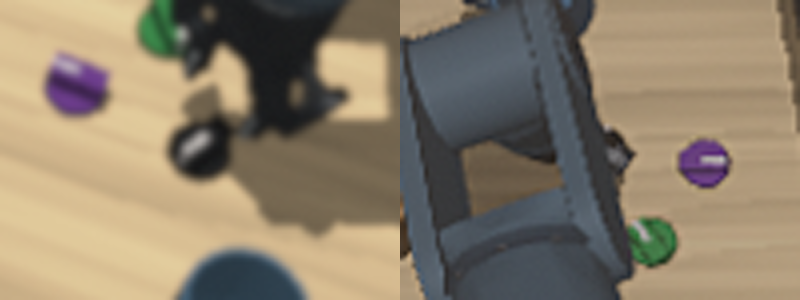

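Scene view (left crop): the knob is at about pixel (354,242), just below the open fingers, and the green and purple look-alikes are well clear. The arm hides the knob in the top view. Descending.

```bash
python3 -m jog '[[[1.6,-1.8,30],[0.006,0.004,0.002],0.55],[[1.6,-1.8,50],[0.006,0.004,0.002],0.55],[[1.6,-1.8,60],[0.006,0.004,0.002],0.55],[[1.6,-1.8,60],[0.006,0.004,0.002],0.55],[[1.6,-1.8,60],[0.006,0.004,0.002],0.55]]'; python3 go.py 0.548 0.3205 0.026 -32
python3 - <<'E'
from h import *
x,y=354,242
p,d=camera("scene"); cv2.imwrite("pics/c2.png",cv2.resize(p[y-37:y+38,x-50:x+50,::-1],(800,600),interpolation=cv2.INTER_CUBIC))
print(proj('scene',[.548,.3205,.03]))
E
```

```text
time_s: 2.87
eef_pos: [0.5513, 0.3195, 0.0319]
eef_rot: [-0.002, 0.961, -0.277, 0.003]
wrist_force: [0.2, 0.1, 0.0]
opening: 0.549
t 2.87 pos [0.5513 0.3195 0.0319] phi -32.19 q [ 0.339  0.564  1.57  -0.     0.999  2.472] F [0.23 0.07 0.04] open 0.549
shift [-3.4, 0.9, 5.9] turn [-0.0064, -0.0052, -0.0033]
[355.69834461 238.42019121]
```

View pics/c2.png

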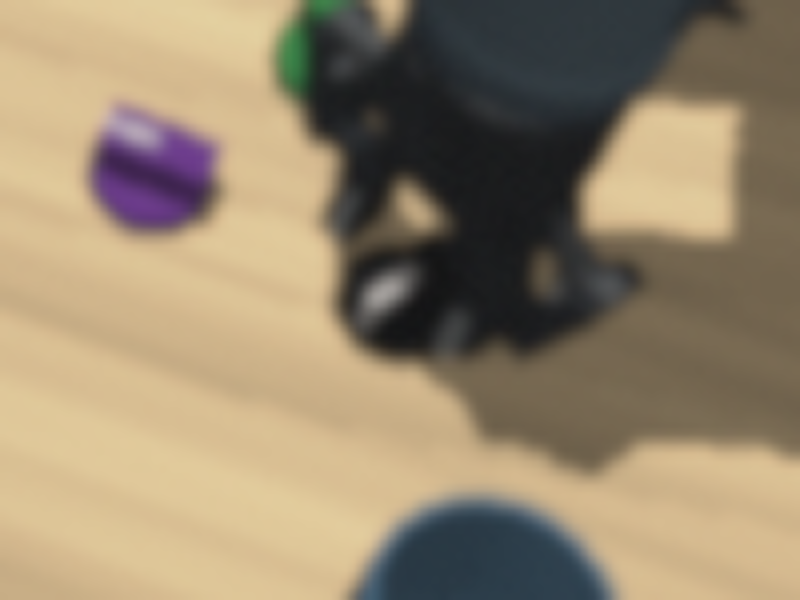

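The fingers straddle the bar, with tips at crop (345,215) and (455,320). I'll go the last few mm and close.

```bash
python3 -m jog '[[[-3,0.9,5.9],[-0.003,-0.002,-0.003],0.55],[[-3,0.9,5.9],[-0.003,-0.002,-0.003],0.55],[[-3,0.9,5.9],[-0.003,-0.002,-0.003],0.55]]'; python3 go.py 0.548 0.3205 0.026 -32;python3 go.py 0.548 0.3205 0.026 -32
```

```text
time_s: 3.17
eef_pos: [0.5492, 0.3211, 0.0275]
eef_rot: [-0.002, 0.961, -0.275, 0.003]
wrist_force: [-0.3, -0.6, -0.4]
opening: 0.549
t 3.17 pos [0.5492 0.3211 0.0275] phi -31.98 q [ 0.343  0.57   1.572 -0.     0.992  2.472] F [-0.33 -0.56 -0.41] open 0.549
shift [-0.7, 1.1, 1.5] turn [-0.0055, -0.0048, 0.0003]
t 3.17 pos [0.5492 0.3211 0.0275] phi -31.98 q [ 0.343  0.57   1.572 -0.     0.992  2.472] F [-0.33 -0.56 -0.41] open 0.549
shift [-0.7, 1.1, 1.5] turn [-0.0055, -0.0048, 0.0003]
```

```bash
python3 -m jog '[[[0,0,1.5],[-0.004,-0.004,0],0.55],[[0,0,1.5],[-0.004,-0.004,0],0],[[0,0,1.5],[-0.004,-0.004,0],0],[[0,0,1.5],[-0.004,-0.004,0],0],[[0,0,1.5],[-0.004,-0.004,0],0],[[0,0,1.5],[-0.004,-0.004,0],0],[[0,0,1.5],[-0.004,-0.004,0],0],[[0,0,1.5],[-0.004,-0.004,0],0]]'; python3 go.py 0.548 0.3205 0.09 -32
```

```text
time_s: 3.83
eef_pos: [0.5495, 0.3212, 0.0262]
eef_rot: [-0.001, 0.961, -0.275, 0.001]
wrist_force: [0.9, -0.1, 2.1]
opening: 0.19
t 3.83 pos [0.5495 0.3212 0.0262] phi -31.98 q [0.343 0.575 1.567 0.    0.997 2.471] F [ 0.87 -0.07  2.13] open 0.19
shift [-0.9, 1.2, -63.8] turn [-0.002, -0.0012, 0.0003]
```

```bash
python3 -m jog '[[[0,0,-30],[-0.001,0,0],0],[[0,0,-65],[-0.001,0,0],0],[[0,0,-105],[-0.001,0,0],0],[[0,0,-145],[-0.001,0,0],0],[[0,0,-154],[-0.001,0,0],0],[[0,0,-154],[-0.001,0,0],0]]'; python3 go.py 0.512 -0.105 0.18 9.1
```

```text
time_s: 4.33
eef_pos: [0.5514, 0.3219, 0.1847]
eef_rot: [-0.003, 0.961, -0.275, 0.004]
wrist_force: [-0.5, 0.1, -0.1]
opening: 0.19
t 4.33 pos [0.5514 0.3219 0.1847] phi -31.98 q [ 0.343  0.369  1.5   -0.     1.264  2.472] F [-0.49  0.1  -0.13] open 0.19
shift [192.6, 383.0, 3.1] turn [-0.0048, -0.0084, -0.7169]
```

```bash
python3 -m jog '[[[193,383,3],[-0.003,-0.005,-0.717],0],[[193,383,3],[-0.003,-0.005,-0.717],0],[[193,383,3],[-0.003,-0.005,-0.717],0],[[193,383,3],[-0.003,-0.005,-0.717],0],[[193,383,3],[-0.003,-0.005,-0.717],0],[[193,383,3],[-0.003,-0.005,-0.717],0],[[193,383,3],[-0.003,-0.005,-0.717],0],[[193,383,3],[-0.003,-0.005,-0.717],0],[[193,383,3],[-0.003,-0.005,-0.717],0],[[193,383,3],[-0.003,-0.005,-0.717],0],[[193,383,3],[-0.003,-0.005,-0.717],0],[[193,383,3],[-0.003,-0.005,-0.717],0],[[193,383,3],[-0.003,-0.005,-0.717],0],[[193,383,3],[-0.003,-0.005,-0.717],0]]'; python3 go.py 0.512 -0.105 0.15 9.1
python3 - <<'E'
from h import *
for n in ("scene","top"):
    p,d=camera(n); np.savez(f"{n}3.npz",p=p,d=d)
    x,y=proj(n,get_obs()['eef_pos']-[0,0,.01]).astype(int);print(n,x,y); cv2.imwrite(f"pics/{n}3.png",cv2.resize(p[y-37:y+38,x-50:x+50,::-1],(800,600),interpolation=cv2.INTER_CUBIC))
E
```

```text
time_s: 5.5
eef_pos: [0.5112, -0.1044, 0.1782]
eef_rot: [-0.001, 0.997, 0.079, 0.0]
wrist_force: [0.8, -0.5, -0.0]
opening: 0.196
t 5.5 pos [ 0.5112 -0.1044  0.1782] phi 9.07 q [-0.431  0.135  1.803  0.003  1.204  0.981] F [ 0.79 -0.53 -0.04] open 0.196
shift [0.7, 0.8, 28.2] turn [-0.0028, -0.0009, -0.0006]
scene 222 152
top 291 196
```

View pics/scene3.png

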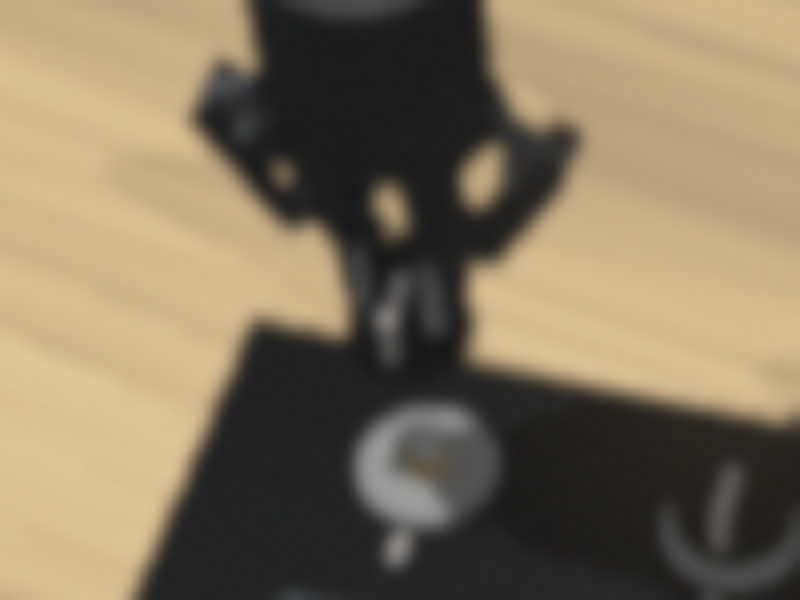

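View pics/top3.png

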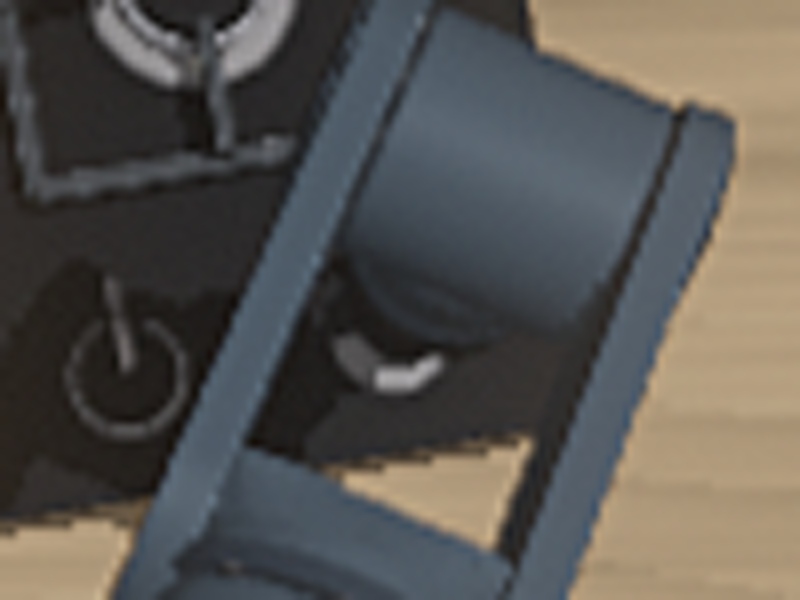

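Scene view: the held knob hangs above the bezel with its pointer end line at crop (390,340), turned towards the off mark at crop (398,545). Brass spindle is at crop (425,460). Top view is mostly blocked by the arm. I'll measure the pointer line to check the knob's offset in the grip.

```bash
python3 - <<'E'
from m import *
g=bgr('scene',3).mean(2); print(g[144:164,213:232].astype(int))
T=np.array([.5112,-.1044,.1782]);a=np.radians(9.1);d=np.array([np.cos(a),np.sin(a),0])
K=T-[0,0,.026]
for s,h in ((0,.03),(.021,.03),(.021,.009),(0,0)): print(s,h,proj('scene',K+d*s+[0,0,h]).round(2))
E
```

```text
[[ 79  48  32  30  30  31  48  71  77  65  45  31  28  28  27  29  30  30
   31]
 [107  67  42  38  35  31  36  45  46  38  32  29  28  29  28  29  30  32
   32]
 [128  85  54  52  44  32  28  30  28  26  26  29  31  29  30  29  32  39
   44]
 [144 100  64  60  51  36  26  24  27  29  31  36  38  34  31  31  40  58
   77]
 [154 112  72  62  55  40  28  32  41  45  43  47  48  43  35  33  47  83
  116]
 [160 122  79  65  57  42  30  44  61  65  57  55  58  51  39  34  52  99
  143]
 [164 131  88  67  62  44  35  55  77  77  61  58  63  57  42  36  57 109
  156]
 [168 143 102  71  62  47  43  64  83  77  58  55  64  61  47  38  61 113
  160]
 [170 151 112  74  59  49  56  77  85  70  50  52  65  63  49  38  58 108
  155]
 [170 154 115  72  53  57  80  98  91  64  42  50  64  65  51  38  49  94
  143]
 [171 155 113  67  47  65 101 118  98  60  36  45  63  65  55  39  41  81
  130]
 [160 148 107  61  40  63  99 115  91  53  31  40  59  63  54  38  38  75
  126]
 [128 121  90  51  34  49  80  94  76  46  29  34  47  52  45  34  40  79
  130]
 [ 82  79  61  40  30  39  64  79  67  44  27  27  34  36  33  29  45  89
  138]
 [ 44  44  39  30  27  34  57  74  65  44  26  23  26  27  24  29  51  95
  140]
 [ 34  34  32  29  27  30  50  66  60  42  26  23  23  25  24  29  51  89
  126]
 [ 34  34  33  30  27  27  40  52  49  34  25  24  24  25  26  29  45  68
   93]
 [ 34  33  34  32  31  28  32  36  34  28  25  26  26  27  29  31  37  47
   58]
 [ 34  34  34  33  33  31  31  31  30  30  28  29  28  32  33  34  35  37
   39]
 [ 33  34  34  34  34  34  34  32  32  33  33  33  35  35  35  36  36  36
   36]]
0 0.03 [222.32 149.31]
0.021 0.03 [220.07 154.99]
0.021 0.009 [220.77 159.76]
0 0 [223.25 156.13]
```

```bash
python3 - <<'E'
from m import *
for n,B in (('top',(280,191,20,20)),('scene',(212,162,28,22))):
  for th in (80,95,110):
    c=contour(bgr(n,0).mean(2),B,th); P=np.array([onz(n,u,.072) for u in c])
    a=np.arctan2(P[:,1]+.105,P[:,0]-.512)
    k=abs(a-.16)>.5
    print(n,th,circ(P[k])[0].round(4),circ(P[k],.027)[0].round(4))
E
python3 go.py 0.512 -0.105 0.132 9.1
```

```text
top 80 [ 0.5119 -0.1047  0.0277] [ 0.5115 -0.1048]
top 95 [ 0.512  -0.1046  0.027 ] [ 0.512  -0.1046]
top 110 [ 0.5121 -0.1046  0.0263] [ 0.5125 -0.1045]
scene 80 [ 0.5109 -0.1062  0.0286] [ 0.5096 -0.1067]
scene 95 [ 0.5111 -0.1062  0.0274] [ 0.5108 -0.1062]
scene 110 [ 0.5112 -0.1061  0.026 ] [ 0.5119 -0.106 ]
t 5.6 pos [ 0.5118 -0.1037  0.179 ] phi 9.18 q [-0.429  0.134  1.803  0.003  1.205  0.98 ] F [-0.22 -0.34 -0.79] open 0.194
shift [-0.1, 1.4, 47.0] turn [-0.0019, -0.002, 0.0014]
```

```bash
python3 -m jog '[[[-0.1,1.7,25],[-0.001,-0.001,0.001],0],[[-0.1,1.7,47],[-0.001,-0.001,0.001],0],[[-0.1,1.7,47],[-0.001,-0.001,0.001],0],[[-0.1,1.7,47],[-0.001,-0.001,0.001],0]]'; python3 go.py 0.5117 -0.1053 0.12 9.1
python3 - <<'E'
from h import *
p,d=camera('scene'); np.savez("scene4.npz",p=p,d=d); T=get_obs()['eef_pos'];K=T-[0,0,.026]
a=np.radians(9.1);e=np.array([np.cos(a),np.sin(a),0])
for s,h in ((0,.03),(.021,.03),(.021,.009),(0,0)): print(s,h,proj('scene',K+e*s+[0,0,h]).round(2))
print(p.mean(2)[158:180,213:232].astype(int))
cv2.imwrite(f"pics/scene4.png",cv2.resize(p[130:205,176:276,::-1],(800,600),interpolation=cv2.INTER_CUBIC))
E
```

```text
time_s: 5.93
eef_pos: [0.5111, -0.1036, 0.1309]
eef_rot: [-0.001, 0.997, 0.08, -0.001]
wrist_force: [0.8, -0.7, 0.1]
opening: 0.192
t 5.93 pos [ 0.5111 -0.1036  0.1309] phi 9.23 q [-0.429  0.201  1.835  0.002  1.109  0.98 ] F [ 0.82 -0.74  0.1 ] open 0.192
shift [0.4, 1.8, 10.9] turn [-0.003, 0.002, 0.0023]
0 0.03 [223.61 159.87]
0.021 0.03 [221.46 165.45]
0.021 0.009 [222.11 169.86]
0 0 [224.48 166.19]
[[ 44  43  38  36  48  58  51  35  25  27  30  31  34  38  38  33  31  33
   48]
 [ 36  35  33  36  49  60  54  38  28  35  46  46  45  51  50  41  33  34
   54]
 [ 34  34  34  34  47  59  54  40  32  50  66  63  55  61  60  48  35  33
   49]
 [ 33  34  34  35  45  57  56  42  41  63  79  70  57  62  64  53  39  32
   38]
 [ 33  34  34  35  42  54  56  48  54  75  83  68  50  57  63  55  40  32
   32]
 [ 35  33  34  34  38  50  55  56  72  87  84  61  45  54  63  55  42  32
   30]
 [ 34  36  33  33  33  42  49  63  87  97  81  54  40  52  62  58  43  31
   29]
 [ 34  34  34  31  30  34  42  64  94 101  79  47  34  48  61  58  44  31
   29]
 [ 35  35  34  33  30  29  35  56  87  96  74
[... 389 characters left out ...]
  59  52  48  43  38  37  40  43  51  59  68
   76]
 [ 35  36  45  67  85  90  88  79  68  61  54  51  54  59  62  67  73  78
   81]
 [ 36  37  50  80 105 113 112 102  87  76  69  65  67  71  74  77  80  82
   82]
 [ 35  36  52  87 121 134 136 126 108  89  78  73  74  76  79  81  82  83
   82]
 [ 34  36  49  83 122 143 149 144 126 102  85  80  79  80  81  82  83  83
   81]
 [ 35  35  43  71 108 137 150 152 140 117  95  86  84  84  83  83  83  82
   78]
 [ 35  35  39  56  88 120 141 150 147 131 112 101  96  90  85  82  82  78
   70]
 [ 36  36  36  43  64  91 117 135 142 139 130 124 116 102  88  81  76  69
   56]
 [ 36  36  36  37  44  62  84 105 121 129 131 129 123 109  91  75  65  53
   42]]
```

View pics/scene4.png

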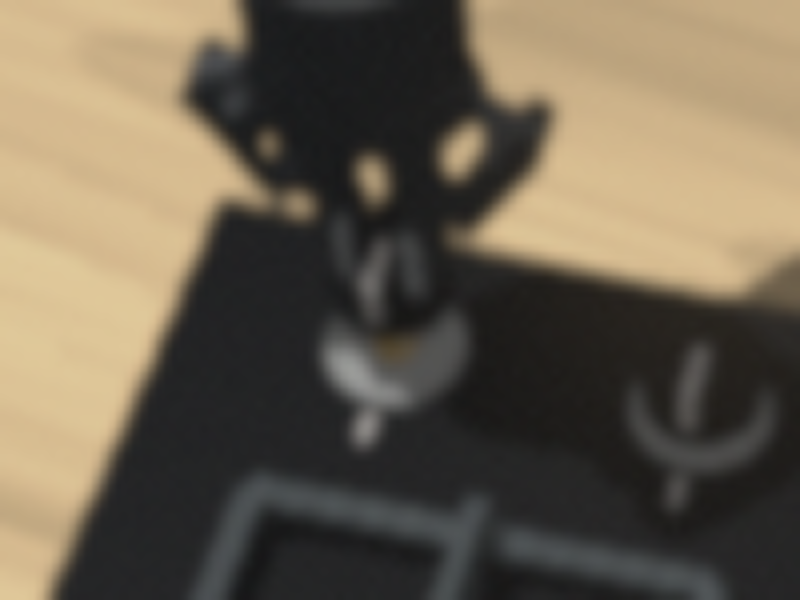

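```bash
python3 - <<'E'
from h import *
A=[];G=[]
for i in range(8):
    p,d=camera('scene'); G.append(p.mean(2)); A.append(get_obs()['eef_pos'])
A=np.array(A);print((A*1e3).round(1)); print(A.mean(0).round(4))
g=np.mean(G,0); np.save('g4.npy',g)
for r in range(162,171): 
    w=np.clip(g[r,219:226]-38,0,None); print(r,(w@np.arange(219,226)/w.sum()).round(2),w.max().round())
T=A.mean(0);K=T-[0,0,.026]
a=np.radians(9.1);e=np.array([np.cos(a),np.sin(a),0])
for s,h in ((.021,.03),(.021,.02),(.021,.009)): print(s,h,proj('scene',K+e*s+[0,0,h]).round(2))
E
python3 go.py 0.5117 -0.1053 0.12 9.1
```

```text
[[ 512.8 -104.8  133.1]
 [ 513.1 -105.1  133.5]
 [ 513.1 -105.3  133.6]
 [ 513.  -105.4  133.5]
 [ 512.9 -105.5  133.3]
 [ 512.7 -105.5  133.1]
 [ 512.5 -105.5  132.9]
 [ 512.4 -105.5  132.6]]
[ 0.5128 -0.1053  0.1332]
162 222.04 46.0
163 221.53 54.0
164 221.17 69.0
165 221.02 70.0
166 220.91 57.0
167 221.05 43.0
168 221.19 36.0
169 221.21 28.0
170 220.7 15.0
0.021 0.03 [221.   165.32]
0.021 0.02 [221.31 167.44]
0.021 0.009 [221.65 169.74]
t 6.38 pos [ 0.5124 -0.1055  0.1326] phi 9.12 q [-4.310e-01  1.990e-01  1.833e+00  1.000e-03  1.108e+00  9.800e-01] F [-0.57 -0.29 -0.39] open 0.196
shift [-0.7, -0.3, 12.6] turn [-0.0003, -0.0019, 0.0004]
```

The earlier mismatch was the arm still swinging. Once settled, the knob's pointer kink at (221.0,164.8) matches the kinematics (221.0,165.3). I'm lowering it onto the spindle.

```bash
python3 -m jog '[[[-0.6,0,6],[0,-0.001,0],0],[[-0.6,0,10],[0,-0.001,0],0],[[-0.6,0,12.6],[0,-0.001,0],0],[[-0.6,0,12.6],[0,-0.001,0],0],[[-0.6,0,12.6],[0,-0.001,0],0],[[-0.6,0,12.6],[0,-0.001,0],0],[[-0.6,0,12.6],[0,-0.001,0],0],[[-0.6,0,12.6],[0,-0.001,0],0],[[-0.6,0,12.6],[0,-0.001,0],0]]'; python3 go.py 0.5117 -0.1054 0.112 9.1
```

```text
time_s: 7.13
eef_pos: [0.5119, -0.1056, 0.1202]
eef_rot: [-0.0, 0.997, 0.08, 0.001]
wrist_force: [0.2, 0.9, -0.9]
opening: 0.193
t 7.13 pos [ 0.5119 -0.1056  0.1202] phi 9.13 q [-4.310e-01  2.170e-01  1.841e+00  1.000e-03  1.083e+00  9.800e-01] F [ 0.16  0.92 -0.92] open 0.193
shift [-0.2, -0.2, 8.2] turn [-0.0001, -0.0012, 0.0004]
```

```bash
python3 -m jog '[[[-0.2,-0.2,2],[0,-0.001,0],0],[[-0.2,-0.2,4],[0,-0.001,0],0],[[-0.2,-0.2,6],[0,-0.001,0],0],[[-0.2,-0.2,6],[0,-0.001,0],0],[[-0.2,-0.2,6],[0,-0.001,0],0],[[-0.2,-0.2,6],[0,-0.001,0],0],[[-0.2,-0.2,6],[0,-0.001,0],0]]'; python3 go.py 0.5117 -0.1054 0.104 9.1
```

```text
time_s: 7.72
eef_pos: [0.5116, -0.1054, 0.1142]
eef_rot: [-0.0, 0.997, 0.08, -0.0]
wrist_force: [-0.5, 0.0, -0.8]
opening: 0.193
t 7.72 pos [ 0.5116 -0.1054  0.1142] phi 9.13 q [-0.431  0.226  1.844  0.     1.072  0.981] F [-0.54  0.02 -0.8 ] open 0.193
shift [0.1, 0.0, 10.2] turn [-0.0002, 0.0, 0.0005]
```

No force at 0.114, past the 0.117 where the flats should meet, so the flats appear to have passed. Going on to home.

```bash
python3 -m jog '[[[0,0,2],[0,0,0],0],[[0,0,4],[0,0,0],0],[[0,0,6],[0,0,0],0],[[0,0,8],[0,0,0],0],[[0,0,9],[0,0,0],0],[[0,0,9],[0,0,0],0],[[0,0,9],[0,0,0],0],[[0,0,9],[0,0,0],0]]'; python3 go.py 0.5117 -0.1054 0.104 9.1
```

```text
time_s: 8.38
eef_pos: [0.5116, -0.1054, 0.1052]
eef_rot: [-0.0, 0.997, 0.08, -0.0]
wrist_force: [0.4, 0.1, -1.6]
opening: 0.193
t 8.38 pos [ 0.5116 -0.1054  0.1052] phi 9.13 q [-0.431  0.24   1.848  0.     1.053  0.981] F [ 0.38  0.12 -1.56] open 0.193
shift [0.1, 0.0, 1.2] turn [-0.0003, 0.0001, 0.0005]
```

```bash
python3 -m jog '[[[0,0,1],[0,0,0],0],[[0,0,2],[0,0,0],0],[[0,0,2],[0,0,0],0],[[0,0,2],[0,0,0],0],[[0,0,2],[0,0,0],0]]'; python3 go.py 0.5117 -0.1054 0.1 9.1;  python3 -m jog '[[[0,0,1],[0,0,0],0],[[0,0,2],[0,0,0],0],[[0,0,2],[0,0,0],0],[[0,0,2],[0,0,0],0],[[0,0,2],[0,0,0],0]]'; python3 go.py 0.5117 -0.1054 0.1 9.1
```

```text
time_s: 8.8
eef_pos: [0.5117, -0.1054, 0.1035]
eef_rot: [-0.0, 0.997, 0.08, -0.0]
wrist_force: [-3.6, 1.0, 4.9]
opening: 0.194
t 8.8 pos [ 0.5117 -0.1054  0.1035] phi 9.13 q [-0.431  0.243  1.849  0.     1.05   0.981] F [-3.6   1.01  4.93] open 0.194
shift [0.0, 0.0, 3.5] turn [-0.0001, 0.0, 0.0005]
time_s: 9.22
eef_pos: [0.5117, -0.1054, 0.1019]
eef_rot: [-0.0, 0.997, 0.08, 0.0]
wrist_force: [-3.2, 1.3, 5.9]
opening: 0.196
t 9.22 pos [ 0.5117 -0.1054  0.1019] phi 9.13 q [-0.431  0.245  1.85   0.     1.046  0.981] F [-3.18  1.29  5.89] open 0.196
shift [-0.0, -0.1, 1.9] turn [-0.0, -0.0001, 0.0006]
```

Spring contact began at about 0.104, as expected. I'll press on to the stop.

```bash
python3 -m jog '[[[-0.2,0,1],[0,0,0],0],[[-0.2,0,2],[0,0,0],0],[[-0.2,0,2.5],[0,0,0],0],[[-0.2,0,2.5],[0,0,0],0],[[-0.2,0,2.5],[0,0,0],0],[[-0.2,0,2.5],[0,0,0],0]]'; python3 go.py 0.5117 -0.1054 0.1 9.1;  python3 -m jog '[[[-0.2,0,1],[0,0,0],0],[[-0.2,0,1.5],[0,0,0],0],[[-0.2,0,1.5],[0,0,0],0],[[-0.2,0,1.5],[0,0,0],0],[[-0.2,0,1.5],[0,0,0],0]]'; python3 go.py 0.5117 -0.1054 0.1 9.1
```

```text
time_s: 9.72
eef_pos: [0.5118, -0.1055, 0.1002]
eef_rot: [0.0, 0.997, 0.08, 0.0]
wrist_force: [-4.0, 1.9, 9.9]
opening: 0.196
t 9.72 pos [ 0.5118 -0.1055  0.1002] phi 9.14 q [-0.431  0.248  1.851  0.     1.042  0.98 ] F [-4.05  1.88  9.88] open 0.196
shift [-0.0, -0.1, 0.2] turn [0.0001, -0.0004, 0.0007]
time_s: 10.13
eef_pos: [0.5118, -0.1055, 0.0999]
eef_rot: [0.0, 0.997, 0.08, 0.0]
wrist_force: [-5.3, 2.3, 13.2]
opening: 0.194
t 10.13 pos [ 0.5118 -0.1055  0.0999] phi 9.15 q [-0.431  0.248  1.851  0.     1.041  0.98 ] F [-5.26  2.35 13.23] open 0.194
shift [-0.0, -0.1, -0.1] turn [0.0003, -0.0006, 0.0009]
```

The force has passed the 11 N stop value at exactly the expected height of 0.100. I'll add a small margin, then check.

```bash
python3 -m jog '[[[0,0,1.5],[0,0,0],0],[[0,0,2],[0,0,0],0],[[0,0,2],[0,0,0],0],[[0,0,2],[0,0,0],0],[[0,0,2],[0,0,0],0]]'; python3 - <<'E'
from h import *
A=[]
for i in range(6):
    p,d=camera('scene'); o=get_obs(); A.append([*o['eef_pos']*1e3,*o['wrist_force']])
print(np.array(A).round(2))
cv2.imwrite("pics/scene5.png",cv2.resize(p[135:210,176:276,::-1],(800,600),interpolation=cv2.INTER_CUBIC))
T=o['eef_pos'];K=T-[0,0,.026];a=np.radians(9.1);e=np.array([np.cos(a),np.sin(a),0])
for s,h in ((.021,.03),(.021,.009)): print(s,h,((proj('scene',K+e*s+[0,0,h])-[176,135])*8).round(0))
E
```

```text
time_s: 10.55
eef_pos: [0.5118, -0.1055, 0.0997]
eef_rot: [0.0, 0.997, 0.08, 0.0]
wrist_force: [-9.4, 2.8, 19.4]
opening: 0.194
[[ 511.86 -105.49   99.74   -9.36    2.63   19.36]
 [ 511.82 -105.49   99.73   -9.23    2.77   19.72]
 [ 511.84 -105.51   99.74   -9.75    2.43   20.15]
 [ 511.85 -105.5    99.75   -9.32    2.36   20.47]
 [ 511.84 -105.5    99.75   -8.92    3.29   20.24]
 [ 511.84 -105.48   99.74   -9.11    2.48   18.61]]
0.021 0.03 [369. 296.]
0.021 0.009 [374. 330.]
```

View pics/scene5.png

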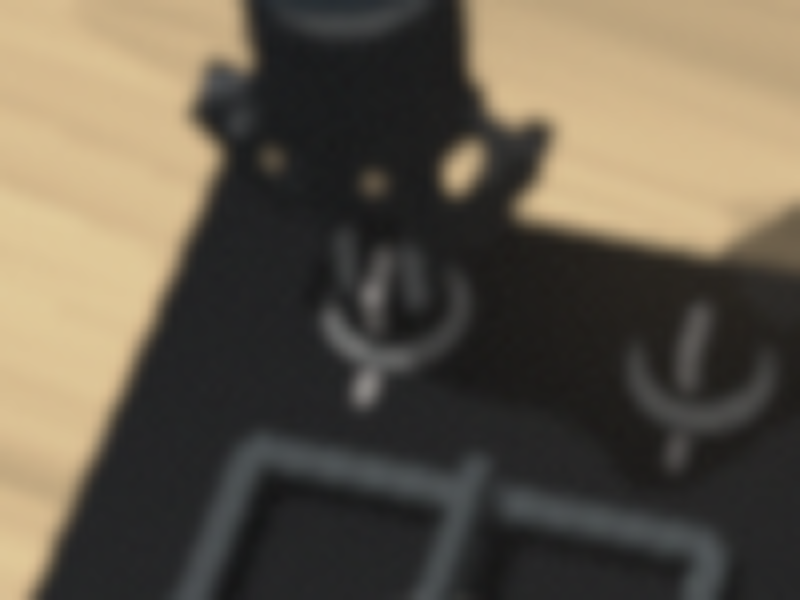

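The scene crop shows the knob seated inside the bezel ring. Its pointer kink is at (372,295), against (369,296) predicted, and it points at the off mark at (365,388). The other knob looks untouched. The pose is steady, with about 20 N down. Handing in.

```bash
python3 -c "
from bench import *
print(hand_in())"
```

```text
the job is handed in; nothing more can be done
None
```

I picked up the loose black knob and turned it about 41° so its pointer faces the off mark. I then lowered it onto the bare right-hand spindle and pressed it down against the spring. I handed in at about 11 s with the gripper still holding it pressed; `hand_in()` gives no verdict.

**Last checks:**
- **Flats:** there was no extra force where the flats should meet, so they slid together cleanly.
- **Spring:** it took up at a tool height (TCP) of about 104 mm, with roughly 5 N.
- **Lower stop:** I reached it at about 99.7 mm, as expected for 4 mm of travel. The pose was steady, with about 20 N downward force.
- **Camera:** the pointer was within half a pixel of where it should be and in line with the off mark. The other knob looked untouched.

**Weak points:**
- **Side force:** about 9 N of sideways force remained along x at the end, probably from a slight misalignment of the knob in the clearance. I left it.
- **Bezel centre:** the two cameras differed by about 1.5 mm, so I aimed between them.
- **Not rechecked:** I did not measure the mug, carton or screwdriver again at the end, but the planned path stayed clear of them.

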